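# Set a rivet in the guarded bench press

## Robot

A 7-joint arm with a two-finger parallel gripper is mounted at the origin on the work surface. World frame = base frame: x ahead of the robot, y to its left, z up, the work surface at z = 0. Lengths are in m, angles in degrees, forces in N, time in s.
With the tool pointing down it reaches from about 0.425 to 0.875 m from the base axis. Payload 4.7 kg.
Tool frame: the origin (TCP) lies midway between the tips of the shut fingers; the grasp point (between the pads) lies 19 mm behind it (env.grip_depth is the distance from the TCP to the grasp point, in m); z points along the fingers, y is the line along which they close (so a half turn about z gives the same grasp; the last joint's range is limited). The gripper opens to 87 mm and grips with 3 to 60 N. Pads are 19 mm wide; open, the fingers measure 117 mm over their backs; the gripper's body (75 mm by 190 mm) begins 51 mm behind the grasp point.
Start: joints at [67.615, 18.392, -4.016, 83.108, 1.295, 78.541, -3.26], TCP at [0.256, -0.597, 0.223] pointing down, gripper open.
Joint ranges: [-163.93, 163.93], [-17.29, 119.83], [-79.2, 71.16], [3.27, 140.29], [-89.18, 269.18], [5.43, 117.66], [-154.24, 154.24]. Speed limits (degrees/s): [147.25, 147.25, 180, 180, 180, 180, 180].

## Interface

Orientations are given as [roll, pitch, yaw] about the fixed x, y, z axes, in that order (R = Rz(yaw) Ry(pitch) Rx(roll)).
In Python, from cell import get_obs, optics, env, nets gives the robot as it stands.
- The arm moves only by the shell command python3 -m creep 'ROWS' [FORCE]. ROWS is JSON, a list of rows, each an object of numbers: "wx", "wy", "wz": the turn, a rotation vector about the tool's x, y, z in degrees; "tx", "ty", "tz": the shift along the tool's x, y, z in mm; "gripper": the opening, from -1 (shut) to 1 (fully open). A call has 1 to 5 rows; each row is the pose to reach, as a shift and turn from the pose commanded when the call began, along the tool's axes at that moment; what a row does not reach only later rows make up. A row lasts 1/12 s, in which the tool goes at most 41.7 mm and 7.16 degrees, less where a joint would pass 70% of its speed; a pose out of reach is approached as far as the arm can. A call with a gripper value outside its range is refused whole. The fingers move at their own pace and stop on an object; FORCE is the grip in N (left out, the last holds). Time passes only in rows, so rows that repeat a pose let the fingers close. It gives the time, the measured TCP pose, the force, the opening and the grip force at its end, in the units of the state.
- get_obs(): the state, without advancing time (a new reading comes with each control period).
- optics.read_camera(name): name is "scene" or "top" or "wrist"; returns (picture, depth): 420x560x3 uint8, red, green, blue; 420x560 float32, m along the optical axis (not along the pixel's ray), 0 where there is no reading.
- optics.camera_info(name): a dict with "fovy" (degrees; the focal length in pixels is half the picture's height over the tangent of half this angle, whatever the lens; pixels are square), "cx", "cy" (the principal point, pixels), "R" (3x3) and "t" (3): a world point X has camera coordinates R X + t; the wrist camera has in their place "tool_from_camera" (4x4, takes a point from camera to tool coordinates, whose origin is the TCP and whose axes are the flange's). Camera axes: x right, y down, z forward; pixel columns grow to the right and rows downward; lengths in m; the calibration is good to about 2 mm. The wrist camera is an equidistant fisheye: a pixel r from the principal point sees the ray r / f radians off the axis. A picture is of the moment at which its call begins: read the wrist's pose just before it. camera_info takes no time and is no camera call.
- env.sign_off(): hands the job in; it is judged then, once.
Trained networks look in the newest picture that a camera, given by its name, has taken for a name from the list of things; names that differ only in an ending like _2 or _b are one class to them, and where a whole thing is asked for, a point or a joint stands for the part that bears it (a point fixed in the world has none). Each returns a list of dicts, best first, with "confidence" (0 to 1); they miss things now and then, are a little off and sometimes report something else, mostly with a low value. They report only what shows in the picture. A call takes as long as a camera call. They do not tell look-alikes from the thing itself.
- nets.look_for(query, camera): "point" ([x, y, z] in m, in world coordinates, good to about 4 mm: the middle of the surface that is visible of it).
- nets.place_of(query, camera): "point" ([x, y, z] in m, in world coordinates, good to about 4 mm: a listed point, or the origin of a listed thing).
The state is a dict: "time_s": time; "qpos": joint angles; "joint_velocities": joint speeds; "effort": joint torques, N m; "tool_pos": TCP position; "tool_rot": TCP orientation; "force": force on the tool from outside, world axes, zero at the start; "wrist_torque": the same for the moment, N m; "grip_width": finger opening in m; "grasp_force": force on a finger pad.
Only numpy, scipy, OpenCV 4.12 (cv2) and the standard library are available. Lean on these libraries where they do the work, as an engineer would, in place of code of your own. Each camera call takes 0.05 s, during which the arm holds its last target. There are 200 camera calls.

## Task

Push the blue rivet slide along its channel until it is fully home against the stop of the bench press; only then reach down through the window of the yellow guard, press the red lever pad all the way down, hold it down for about a second, and let it come back up. Push with the fingertips only: do not lift the slide, and do not touch the yellow guard. Leave the brush jar, the rivet tin and the awl where they are.

Things in the scene. Friction and masses are not known exactly. Their poses are not given: they have to be found in the camera images.
- press: Fixed bench rivet press. Grey bed plate 440 (x) x 150 (y) x 10 mm thick on the bench; origin at the centre of its underside, +x = the direction in which the slide is pushed home, z up. Two guide rails along x (inner faces at y = +-26.5 mm, tops 22 mm above the bench, x = -210 to +100 mm). Green arch over the channel (x = 39 to 95 mm, y within +-53 mm, top 112 mm) carries ram and lever hinge.
- stop (a point): Centre of the face of the dark steel stop across the channel, at x = +100 mm of the press and 21 mm above the bench (the stop's top is at 32 mm). The slide passes under the green arch and is home when its +x end lies against this face.
- slide_mid (a point): Centre of the blue rivet slide: loose block 130 (x) x 50 (y) x 28 mm high, about 0.4 kg, on the bed in the channel (underside 10, top 38 mm above the bench), 1.5 mm play each side, held by friction alone (2 to 6 N to push). Axes as the press's. A brass rivet rises 8 mm near its +x end. Fully home: this point at x = +35 mm of the press, its pushed end (65 mm behind this point) at x = -30 mm.
- lever (a joint): Press lever angle in rad: 0 at rest (up), 0.30 at its end stop, all the way down. It is hinged across the press (hinge at x = +50 mm, 100 mm above the bench), its arm points to +x, and a spring returns it: about 4 N on the pad starts it, about 8 N holds it all the way down. It drives the ram.
- lever_pad (a point): Centre of the top face of the red lever pad, 40 x 40 mm, at the lever's free end 85 mm from the hinge; at rest 108 mm above the bench and straight under the centre of the guard window (27 mm below the top of the frame). Going all the way down it sinks 25 mm and shifts about 2 mm towards -x of the press.
- window (a point): Centre of the guard's window, level with the top of the yellow frame, 135 mm above the bench. Axes as the press's. Clear opening 90 (x) x 80 (y) mm.
- guard: Yellow fixed guard over the lever; origin at the window centre, level with the frame's top, axes as the press's. Level frame 6 mm thick, 134 (x) x 124 (y) mm outside, around the window, on four corner posts 8 mm square down to the bed, horizontal bars on its +y, -y and +x sides; the -x side is open towards the green arch.
- brush_jar: Loose glass jar, 68 mm diameter, 70 mm high, with a blue brush handle leaning out to 124 mm high; origin at the centre of its underside. Not to be disturbed.
- rivet_tin: Loose steel tin, 60 mm diameter, 55 mm high; origin at the centre of its underside. Not to be disturbed.
- awl: Loose awl with a wooden handle, 150 mm long, lying along its own x; origin about at its middle, underneath. Not to be disturbed.
Not all that is in view belongs to the job. Of the things shaped like the part that bears slide_mid, the blue one is meant.

How it is judged (in metres and radians):
On the way, in this order (a step that is already met when the one before it is completed fails the run):
1. the slide is home against the stop with the lever still up (x of slide_mid in the frame of press between 0.031 and 0.038 m and value of joint lever below 0.06 rad), for 0.2 s.
2. the lever is pressed all the way down and held, with the slide home (x of slide_mid in the frame of press between 0.031 and 0.038 m and value of joint lever above 0.27 rad), for 0.7 s.
3. the lever is back up (value of joint lever below 0.04 rad), for 0.1 s.
At the end, for the whole second after the job is handed in: The slide rests home, within 4 mm of the stop; the lever was pressed to within 0.03 rad of its end stop for at least 0.7 s after that, and is up again (within 0.04 rad of rest) (x of slide_mid in the frame of press between 0.031 and 0.038 m and value of joint lever below 0.04 rad); the robot touches nothing.
It fails at once if the yellow guard is touched (contact force between any of the fingers, the arm and guard above 0.3 N).
It fails at once if the lever is pressed before the slide is home (value of joint lever above 0.12 rad and x of slide_mid in the frame of press below 0.03 m).
It fails at once if the slide is lifted (z of slide_mid in the frame of press above 0.034 m).
It fails at once if a bystander is moved more than 15 mm (distance of any of brush_jar, rivet_tin, awl from where it was at the start of the episode above 0.015 m).
It also fails if it takes over 48 s, if anything falls off the work surface, if the arm or the gripper's body presses on something with over 40 N, if the wrist force passes 120 N, or if a joint passes its speed limit or range.

## Working session

There is one attempt and no reset: what is moved stays moved. The work goes in short steps, Python scripts to look and compute and a shell command to move; the robot and the scene stay as the last step left them, time stands still between calls to the robot, and variables do not carry over. Pictures are saved under pics/ and viewed, at most 10 in all, crops included, and the job is handed in when it is done.

```bash
mkdir -p pics; ls
python3 - <<'E'
from cell import get_obs, optics, env, nets
import cv2,numpy as np
o=get_obs();print(o)
for c in("scene","top"):
    p,d=optics.read_camera(c);cv2.imwrite(f"pics/{c}0.png",p[:,:,::-1])
    for q in("press","stop","slide_mid","lever_pad","window","brush_jar","rivet_tin","awl"):
        print(c,q,[(np.round(r["point"],3).tolist(),round(r["confidence"],2)) for r in nets.place_of(q,c)][:3])
    i=optics.camera_info(c);print(i)
E
```

```text
pics
{'time_s': 0.0, 'qpos': array([67.6150559 , 18.43973465, -4.01688123, 83.17574789,  1.29431833,
       78.53966009, -3.26166154]), 'joint_velocities': array([ 0.05527917,  0.04343722,  0.09717775,  0.00745507,  0.00873392,
       -0.03251988, -0.02835923]), 'effort': array([-4.76111964e-04, -4.91282523e+01, -4.04182160e-01, -3.12532461e+01,
       -6.39740657e-02,  4.36851103e-02,  1.84841238e-04]), 'tool_pos': array([ 0.2557393 , -0.59697228,  0.22144662]), 'tool_rot': array([-1.79890069e+02,  4.64348246e-03,  2.31942002e+01]), 'force': array([-0.05966095,  0.47309547, -0.7063477 ]), 'wrist_torque': array([ 0.00086094,  0.0145099 , -0.00124902]), 'grasp_force': 0.0, 'grip_width': 0.08706948522150457}
scene press [([0.553, -0.024, -0.004], 0.88)]
scene stop [([0.526, 0.071, 0.025], 0.61)]
scene slide_mid [([0.563, -0.067, 0.024], 0.86), ([0.808, -0.201, 0.015], 0.79), ([0.281, -0.199, 0.014], 0.72)]
scene lever_pad [([0.515, 0.109, 0.104], 0.74)]
scene window [([0.519, 0.108, 0.135], 0.68)]
scene brush_jar [([0.679, 0.096, -0.004], 0.9)]
scene rivet_tin [([0.734, -0.054, 0.004],
[... 358 characters left out ...]
263])}
top press [([0.552, -0.027, 0.001], 0.59)]
top stop [([0.529, 0.07, 0.023], 0.66)]
top slide_mid [([0.809, -0.204, 0.015], 0.88), ([0.283, -0.198, 0.01], 0.77), ([0.563, -0.067, 0.023], 0.65)]
top lever_pad [([0.518, 0.11, 0.109], 0.61)]
top window []
top brush_jar [([0.675, 0.09, -0.001], 0.58), ([0.53, 0.072, 0.02], 0.32)]
top rivet_tin [([0.735, -0.051, -0.002], 0.74)]
top awl [([0.436, -0.116, -0.0], 0.71)]
{'fovy': 46.69977252624209, 'cx': 284.2330482366336, 'cy': 209.4932536522392, 'R': array([[ 0.02331238, -0.99968216,  0.00959791],
       [-0.98718022, -0.02453502, -0.15771255],
       [ 0.15789791, -0.00579821, -0.98743842]]), 't': array([0.01256527, 0.55681636, 0.98326704])}
```

View pics/scene0.png

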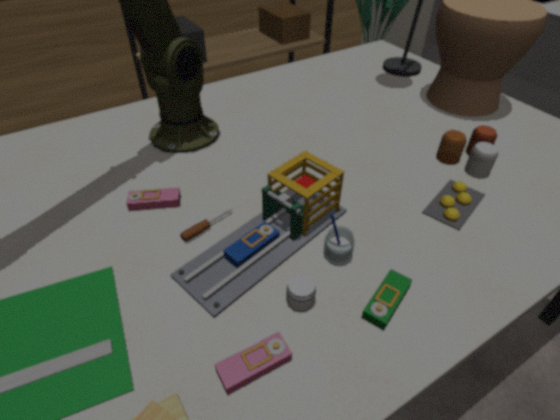

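View pics/top0.png

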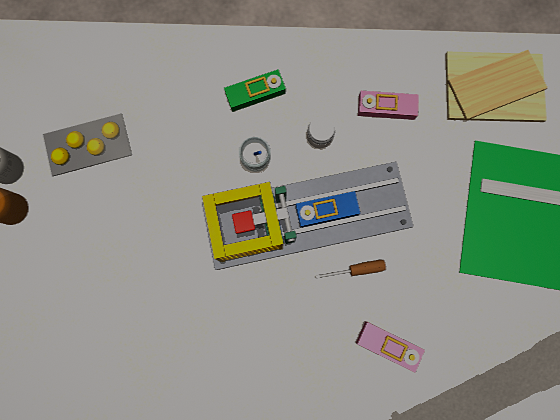

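The blue slide is at scene (252,243), top (328,209), between the rails and pointing at the green arch. The look-alikes are pink at scene (153,198) and (254,362), and green at (387,298). Next I'll measure the press axis from depth and check a close crop.

```bash
cat > h.py <<'E'
from cell import get_obs, optics, env, nets
import cv2,numpy as np
def cloud(c):
    p,d=optics.read_camera(c);i=optics.camera_info(c)
    f=210/np.tan(np.radians(i["fovy"]/2));v,u=np.mgrid[:420,:560]
    X=np.dstack([(u-i["cx"])/f*d,(v-i["cy"])/f*d,d])
    W=(X-i["t"])@i["R"]
    W[d==0]=np.nan
    return p,W
E
python3 - <<'E'
from h import *
for c in("top","scene"):
    p,W=cloud(c);hsv=cv2.cvtColor(p,cv2.COLOR_RGB2HSV);H,S,V=[hsv[...,k].astype(int) for k in range(3)]
    near=(abs(W[...,0]-.545)<.15)&(abs(W[...,1]+.02)<.26)
    z=W[...,2]
    def rep(n,m):
        n_=m.sum()
        if n_<20: print(c,n,n_);return
        k,l,st,_=cv2.connectedComponentsWithStats(m.astype(np.uint8));b=1+np.argmax(st[1:,4]);m=l==b
        P=W[m];r=cv2.minAreaRect((P[:,:2]*1000).astype(np.float32))
        print(c,n,n_,"med",np.round(np.median(P,0),4),"rect",np.round(r[0],1),np.round(r[1],1),round(r[2],1))
    rep("yellow",near&(H>20)&(H<34)&(S>150)&(z>.125)&(z<.145))
    rep("blue",near&(H>100)&(H<130)&(S>120)&(z>.03)&(z<.046))
    rep("red",near&((H<8)|(H>172))&(S>150)&(z>.09)&(z<.12))
    rep("bed",near&(z>.004)&(z<.05)&(S<70)&(V<175))
    rep("plate",near&(z>.003)&(z<.05))
    if c=="scene": cv2.imwrite("pics/crop1.png",cv2.resize(p[140:320,160:380,::-1],None,fx=3,fy=3,interpolation=cv2.INTER_CUBIC))
E
```

```text
top yellow 2441 med [0.5177 0.1068 0.1361] rect [520.9 106.8] [124.1 133.2] 13.6
top blue 1035 med [ 0.5662 -0.091   0.0392] rect [562.3 -66.8] [ 50.1 130.4] 13.5
top red 385 med [0.5194 0.1067 0.1092] rect [520.2 106.6] [39.7 38.6] 13.7
top bed 10296 med [ 0.5632 -0.1176  0.0116] rect [552.2 -27.4] [158.3 449.5] 14.1
top plate 14216 med [ 0.5607 -0.0964  0.0123] rect [549.8 -26.6] [175.3 463.5] 16.9
scene yellow 984 med [0.5343 0.0945 0.1345] rect [524.6 104.9] [121.3 131.5] 13.7
scene blue 603 med [ 0.5788 -0.1     0.0373] rect [565.7 -67.7] [ 48.9 129.6] 12.9
scene red 136 med [0.5208 0.1073 0.1076] rect [520.  108.2] [35.2 37.1] 18.0
scene bed 6961 med [ 0.5901 -0.1224  0.0101] rect [553.1 -24.5] [153.3 440.6] 13.3
scene plate 8812 med [ 0.5841 -0.0952  0.0107] rect [553.3 -25.2] [153.3 442.1] 13.3
```

View pics/crop1.png

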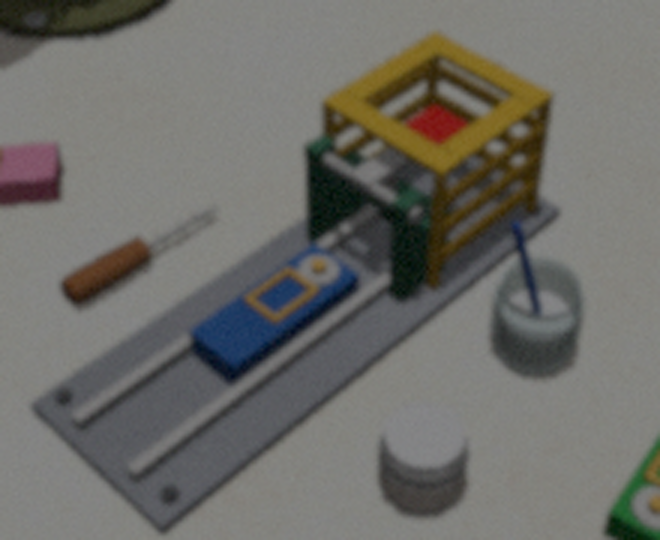

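The crop confirms it: the blue slide sits in the channel with its rivet towards the arch, centre about (275,312). The press yaw is about 103.6°, the origin about (0.553,-0.025), and the slide is about 78 mm short of home. I'll approach with the fingers shut.

```bash
cat >> h.py <<'E'
from scipy.spatial.transform import Rotation as Ro
Y=103.6;u=np.array([np.cos(np.radians(Y)),np.sin(np.radians(Y))]);n=np.array([-u[1],u[0]])
WIN=np.array([.521,.1065]);ORG=WIN-.135*u
def st():
    o=get_obs();p=o["tool_pos"];d=p[:2]-ORG
    print("t",round(o["time_s"],2),"press xyz mm",np.round([d@u*1e3,d@n*1e3,p[2]*1e3],1),"rot",np.round(o["tool_rot"],2),"F",np.round(o["force"],1),"w",round(o["grip_width"],3))
def go(x,y,z,yaw=Y):
    "tool-axis shift (mm) and turn to a press-frame pose"
    o=get_obs();T=Ro.from_euler("xyz",o["tool_rot"],degrees=True)
    w=np.r_[ORG+x/1e3*u+y/1e3*n,z/1e3]-o["tool_pos"]
    R=Ro.from_euler("xyz",[180,0,yaw],degrees=True)
    print("shift",np.round(T.inv().apply(w)*1e3,1),"turn",np.round((T.inv()*R).as_rotvec(degrees=True),2))
E
python3 -m creep '[{"tx":35,"ty":-20,"tz":5,"wz":-6,"gripper":-1},{"tx":70,"ty":-40,"tz":10,"wz":-12,"gripper":-1},{"tx":105,"ty":-60,"tz":15,"wz":-18,"gripper":-1},{"tx":140,"ty":-80,"tz":20,"wz":-24,"gripper":-1},{"tx":175,"ty":-100,"tz":25,"wz":-30,"gripper":-1}]' 20
python3 -c "
from h import *
st();go(-145,0,150)"
```

```text
t 1.0 press xyz mm [-486.9  423.1  222.6] rot [179.99   0.    23.19] F [-0.6 -0.   0.3] w 0.087
shift [ 474.2 -266.6   72.6] turn [ 0.000e+00  1.000e-02 -8.041e+01]validation failed for argument at $[0]...
```

```bash
python3 -m creep '[{"wx":0,"wy":0,"wz":-6,"tx":35,"ty":-20,"tz":5,"gripper":-1},{"wx":0,"wy":0,"wz":-12,"tx":70,"ty":-40,"tz":10,"gripper":-1},{"wx":0,"wy":0,"wz":-18,"tx":105,"ty":-60,"tz":15,"gripper":-1},{"wx":0,"wy":0,"wz":-24,"tx":140,"ty":-80,"tz":20,"gripper":-1},{"wx":0,"wy":0,"wz":-30,"tx":175,"ty":-100,"tz":25,"gripper":-1}]' 20; echo rc $?
python3 -c "
from h import *
st();go(-145,0,150)"
```

```text
time_s: 1.42
tool_pos: [0.3783, -0.4351, 0.1976]
tool_rot: [180.0, 0.0, 53.5]
force: [0.0, 0.1, 0.2]
grip_width: 0.0616
grasp_force: 0.0
rc 0
t 1.42 press xyz mm [-357.9  266.   197.6] rot [1.7996e+02 2.0000e-02 5.3470e+01] F [0.  0.1 0.2] w 0.062
shift [340.6   7.1  47.5] turn [ 3.000e-02  4.000e-02 -5.013e+01]
```

```bash
python3 -m creep '[{"wx":0,"wy":0,"wz":-6,"tx":36,"ty":1,"tz":5,"gripper":-1},{"wx":0,"wy":0,"wz":-12,"tx":72,"ty":2,"tz":10,"gripper":-1},{"wx":0,"wy":0,"wz":-18,"tx":108,"ty":3,"tz":15,"gripper":-1},{"wx":0,"wy":0,"wz":-24,"tx":144,"ty":4,"tz":20,"gripper":-1},{"wx":0,"wy":0,"wz":-30,"tx":180,"ty":5,"tz":25,"gripper":-1}]' >/dev/null
python3 -c "
from h import *
st();go(-145,0,150)"
```

```text
t 1.83 press xyz mm [-247.2  124.2  172.7] rot [1.7996e+02 4.0000e-02 8.3480e+01] F [ 0.4 -0.1 -0. ] w 0.028
shift [138.7  81.4  22.7] turn [  0.03   0.04 -20.12]
```

```bash
python3 -m creep '[{"wx":0,"wy":0,"wz":-5,"tx":35,"ty":20,"tz":5,"gripper":-1},{"wx":0,"wy":0,"wz":-10,"tx":70,"ty":40,"tz":10,"gripper":-1},{"wx":0,"wy":0,"wz":-15,"tx":105,"ty":60,"tz":17,"gripper":-1},{"wx":0,"wy":0,"wz":-20,"tx":138,"ty":81,"tz":22,"gripper":-1},{"wx":0,"wy":0,"wz":-20,"tx":138,"ty":81,"tz":22,"gripper":-1}]' >/dev/null
python3 - <<'E'
from h import *
st()
o=get_obs()
p,d=optics.read_camera("wrist");cv2.imwrite("pics/w1.png",p[:,:,::-1])
for q in("slide_mid","stop","press","lever_pad","window"):
  for r in nets.place_of(q,"wrist")[:2]:
    v=np.array(r["point"]);e=v[:2]-ORG;print(q,np.round([e@u*1e3,e@n*1e3,v[2]*1e3],1),round(r["confidence"],2))
# edges from top cloud in press frame
p,W=cloud("top");hsv=cv2.cvtColor(p,cv2.COLOR_RGB2HSV)
m=(hsv[...,0]>100)&(hsv[...,0]<130)&(hsv[...,1]>120)&(abs(W[...,2]-.038)<.006)&(abs(W[...,1]+.03)<.15)&(abs(W[...,0]-.56)<.1)
e=(W[m][:,:2]-ORG)*1e3;print("blue x",np.percentile(e@u,[1,99]),"y",np.percentile(e@n,[1,99]))
go(-145,0,22)
E
```

```text
t 2.25 press xyz mm [-137.8   -5.1  149.9] rot [179.77  -0.34 104.07] F [0.4 1.5 1. ] w 0.002
slide_mid [-105.7  305.4   10.8] 0.95
slide_mid [  55.1 -296.3   15.4] 0.89
blue x [-106.33212251   21.16313555] y [-23.87848342  25.32145817]
shift [  4.3   2.5 128.8] turn [-0.02  0.07 -0.6 ]
```

View pics/w1.png

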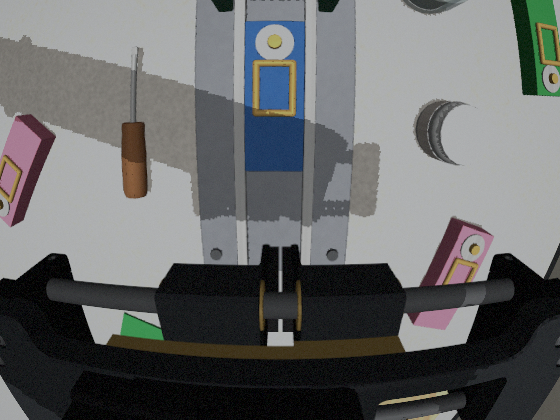

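The wrist view shows the shut fingers (280,250) in line with the channel and behind the blue slide, whose end edge is at (274,170). I'm descending between the rails now.

```bash
python3 -m creep '[{"wx":0,"wy":0,"wz":0,"tx":4,"ty":2,"tz":35,"gripper":-1},{"wx":0,"wy":0,"wz":-0.5,"tx":4,"ty":2,"tz":70,"gripper":-1},{"wx":0,"wy":0,"wz":-0.5,"tx":4,"ty":2,"tz":95,"gripper":-1},{"wx":0,"wy":0,"wz":-0.5,"tx":4,"ty":2,"tz":115,"gripper":-1},{"wx":0,"wy":0,"wz":-0.5,"tx":4,"ty":2,"tz":126,"gripper":-1}]'
python3 - <<'E'
from h import *
st()
o=get_obs()
p,d=optics.read_camera("wrist");cv2.imwrite("pics/w2.png",p[:,:,::-1])
st();go(-45,0,22)
E
```

```text
time_s: 3.02
tool_pos: [0.5848, -0.1649, 0.0218]
tool_rot: [-179.8, -0.1, 103.6]
force: [-0.6, -0.8, 0.8]
grip_width: 0.0008
grasp_force: 0.0
t 3.02 press xyz mm [-143.8    1.8   21.8] rot [-1.7979e+02 -8.0000e-02  1.0356e+02] F [-0.6 -0.8  0.8] w 0.001
t 3.07 press xyz mm [-143.3    2.3   20.8] rot [-1.7972e+02 -1.4000e-01  1.0357e+02] F [-1.  -0.4 -1.6] w 0.0
shift [98.3  2.3 -1. ] turn [-0.28 -0.14 -0.03]
```

View pics/w2.png

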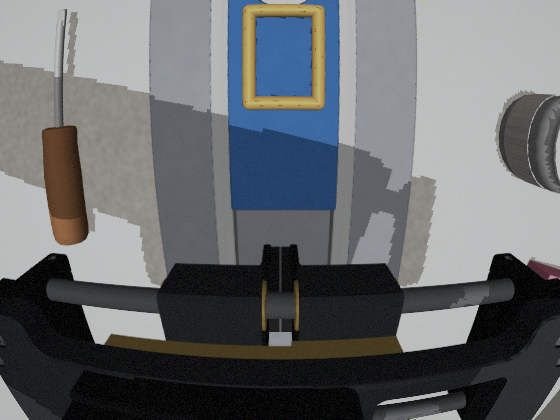

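The fingertips are down in the channel at (280,250), clear of both rails, with the slide edge ahead at row 210. Pushing now.

```bash
python3 -m creep '[{"wx":0,"wy":0,"wz":0,"tx":10,"ty":1,"tz":-1,"gripper":-1},{"wx":0,"wy":0,"wz":0,"tx":20,"ty":2,"tz":-1,"gripper":-1},{"wx":0,"wy":0,"wz":0,"tx":28,"ty":2,"tz":-1,"gripper":-1},{"wx":0,"wy":0,"wz":0,"tx":36,"ty":2,"tz":-1,"gripper":-1},{"wx":0,"wy":0,"wz":0,"tx":44,"ty":2,"tz":-1,"gripper":-1}]' 
python3 -c "
from h import *
st()"
python3 -m creep '[{"wx":0,"wy":0,"wz":0,"tx":8,"ty":0,"tz":0,"gripper":-1},{"wx":0,"wy":0,"wz":0,"tx":16,"ty":0,"tz":0,"gripper":-1},{"wx":0,"wy":0,"wz":0,"tx":24,"ty":0,"tz":0,"gripper":-1},{"wx":0,"wy":0,"wz":0,"tx":32,"ty":0,"tz":0,"gripper":-1},{"wx":0,"wy":0,"wz":0,"tx":38,"ty":0,"tz":0,"gripper":-1}]' >/dev/null
python3 -c "
from h import *
st()"
```

```text
time_s: 3.48
tool_pos: [0.5801, -0.1213, 0.0275]
tool_rot: [179.8, 0.2, 103.7]
force: [1.5, -6.3, 3.8]
grip_width: 0.0003
grasp_force: 2.7
t 3.48 press xyz mm [-100.3   -3.9   27.5] rot [179.82   0.23 103.7 ] F [ 1.5 -6.3  3.8] w 0.0
t 3.9 press xyz mm [-62.6  -3.8  27.5] rot [179.83   0.24 103.68] F [ 1.8 -5.4  4.4] w 0.001
```

```bash
python3 -m creep '[{"wx":0,"wy":0,"wz":0,"tx":5,"ty":-1,"tz":1,"gripper":-1},{"wx":0,"wy":0,"wz":0,"tx":10,"ty":-2,"tz":2,"gripper":-1},{"wx":0,"wy":0,"wz":0,"tx":14,"ty":-2,"tz":2,"gripper":-1},{"wx":0,"wy":0,"wz":0,"tx":17,"ty":-2,"tz":2,"gripper":-1},{"wx":0,"wy":0,"wz":0,"tx":19,"ty":-2,"tz":2,"gripper":-1}]' >/dev/null
python3 -c "
from h import *
st()"
python3 -m creep '[{"wx":0,"wy":0,"wz":0,"tx":1,"ty":0,"tz":0,"gripper":-1},{"wx":0,"wy":0,"wz":0,"tx":2,"ty":0,"tz":0,"gripper":-1},{"wx":0,"wy":0,"wz":0,"tx":3,"ty":0,"tz":0,"gripper":-1}]' >/dev/null
python3 -c "
from h import *
st()"
```

```text
t 4.32 press xyz mm [-44.5  -2.3  25.8] rot [179.75   0.28 103.65] F [ 1.8 -7.6  4.4] w 0.001
t 4.57 press xyz mm [-41.9  -2.3  25.8] rot [179.75   0.29 103.63] F [ 1.9 -6.8  4.1] w 0.0
```

```bash
python3 -m creep '[{"wx":0,"wy":0,"wz":0,"tx":1,"ty":0,"tz":0,"gripper":-1},{"wx":0,"wy":0,"wz":0,"tx":2,"ty":0,"tz":0,"gripper":-1},{"wx":0,"wy":0,"wz":0,"tx":3,"ty":0,"tz":0,"gripper":-1}]' >/dev/null
python3 -c "
from h import *
st()"
python3 -m creep '[{"wx":0,"wy":0,"wz":0,"tx":1,"ty":0,"tz":0,"gripper":-1},{"wx":0,"wy":0,"wz":0,"tx":2,"ty":0,"tz":0,"gripper":-1}]' >/dev/null
python3 -c "
from h import *
st()"
```

```text
t 4.82 press xyz mm [-40.7  -2.3  25.8] rot [179.73   0.42 103.59] F [  4.  -11.    2.7] w 0.0
t 4.98 press xyz mm [-40.6  -2.3  25.9] rot [179.7    0.55 103.54] F [  5.7 -12.8   2.5] w 0.001
```

The tool has stalled at x = -40.6 mm with the force rising, so the slide is against the stop. I'll back off, rise and verify.

```bash
python3 -m creep '[{"wx":0,"wy":0,"wz":0,"tx":1,"ty":0,"tz":0,"gripper":-1},{"wx":0,"wy":0,"wz":0,"tx":-10,"ty":0,"tz":0,"gripper":-1},{"wx":0,"wy":0,"wz":0,"tx":-30,"ty":0,"tz":0,"gripper":-1},{"wx":0,"wy":0,"wz":0,"tx":-40,"ty":0,"tz":-25,"gripper":-1},{"wx":0,"wy":0,"wz":0,"tx":-40,"ty":0,"tz":-60,"gripper":-1}]' >/dev/null
python3 -m creep '[{"wx":0,"wy":0,"wz":0,"tx":0,"ty":0,"tz":-40,"gripper":-1},{"wx":0,"wy":0,"wz":0,"tx":0,"ty":0,"tz":-80,"gripper":-1},{"wx":0,"wy":0,"wz":0,"tx":0,"ty":0,"tz":-100,"gripper":-1},{"wx":0,"wy":0,"wz":0,"tx":0,"ty":0,"tz":-100,"gripper":-1}]' >/dev/null
python3 - <<'E'
from h import *
st()
p,W=cloud("scene");hsv=cv2.cvtColor(p,cv2.COLOR_RGB2HSV)
m=(hsv[...,0]>100)&(hsv[...,0]<130)&(hsv[...,1]>120)&(abs(W[...,2]-.038)<.008)&(abs(W[...,1]+.0)<.15)&(abs(W[...,0]-.56)<.06)
e=(W[m][:,:2]-ORG)*1e3;print("blue x",np.percentile(e@u,[1,99]),"y",np.percentile(e@n,[1,99]),m.sum())
for c in("scene","top","wrist"):
  if c!="scene":p,_=optics.read_camera(c)
  for q in("slide_mid","lever_pad","window"):
    for r in nets.place_of(q,c)[:3]:
      v=np.array(r["point"]);e=v[:2]-ORG;print(c,q,np.round([e@u*1e3,e@n*1e3,v[2]*1e3],1),round(r["confidence"],2))
cv2.imwrite("pics/w3.png",p[:,:,::-1])
go(134,0,185)
E
```

```text
t 5.73 press xyz mm [-73.4  -4.  189.8] rot [179.5    0.19 103.78] F [ 1.  -0.7  0.4] w 0.001
blue x [-30.00684664  74.24475412] y [-24.82020188  23.17874081] 456
scene slide_mid [-102.3  309.7   14.2] 0.92
scene slide_mid [35.5  0.2 23.4] 0.91
scene slide_mid [-233.9 -207.1   16.1] 0.79
scene lever_pad [138.5   2.7 106.8] 0.81
scene lever_pad [135.1   4.2 132.2] 0.63
scene window [136.9   2.1 133.6] 0.9
top slide_mid [  51.4 -303.4   15.6] 0.87
top slide_mid [33.9  3.4 18.8] 0.76
top lever_pad [135.9  -0.4 109.4] 0.84
wrist slide_mid [-232.7 -201.7   13.8] 0.97
wrist slide_mid [  55.2 -298.9   18.6] 0.71
wrist slide_mid [-106.5  304.2   11.1] 0.61
shift [ 2.081e+02 -1.000e-01 -1.800e+00] turn [-0.04 -0.03  0.09]
```

View pics/w3.png

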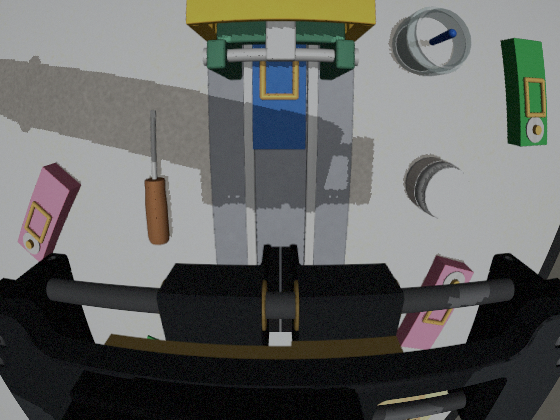

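The slide's end now measures x = -30.0 mm and slide_mid about 35 mm, so it is home under the arch (blue end edge at (280,148)). Next I'll go over the window.

```bash
python3 -m creep '[{"wx":0,"wy":0,"wz":0,"tx":40,"ty":0,"tz":-1,"gripper":-1},{"wx":0,"wy":0,"wz":0,"tx":80,"ty":0,"tz":-1,"gripper":-1},{"wx":0,"wy":0,"wz":0,"tx":120,"ty":0,"tz":-1,"gripper":-1},{"wx":0,"wy":0,"wz":0,"tx":160,"ty":0,"tz":-1,"gripper":-1},{"wx":0,"wy":0,"wz":0,"tx":195,"ty":0,"tz":-1,"gripper":-1}]' >/dev/null
python3 -m creep '[{"wx":0,"wy":0,"wz":0,"tx":13,"ty":0,"tz":0,"gripper":-1},{"wx":0,"wy":0,"wz":0,"tx":13,"ty":0,"tz":0,"gripper":-1},{"wx":0,"wy":0,"wz":0,"tx":13,"ty":0,"tz":0,"gripper":-1}]' >/dev/null
python3 - <<'E'
from h import *
p,W=cloud("scene");cv2.imwrite("pics/s4.png",cv2.resize(p[100:320,180:400,::-1],None,fx=2.7,fy=2.7,interpolation=cv2.INTER_CUBIC))
w,_=optics.read_camera("wrist");cv2.imwrite("pics/w4.png",w[:,:,::-1])
st();go(134,0,115)
E
```

```text
t 7.1 press xyz mm [132.   -0.3 184.4] rot [-1.7998e+02  4.0000e-02  1.0357e+02] F [-0.5 -0.1  0. ] w 0.0
shift [ 2.1 -0.3 69.4] turn [-0.02  0.04 -0.03]
```

View pics/w4.png

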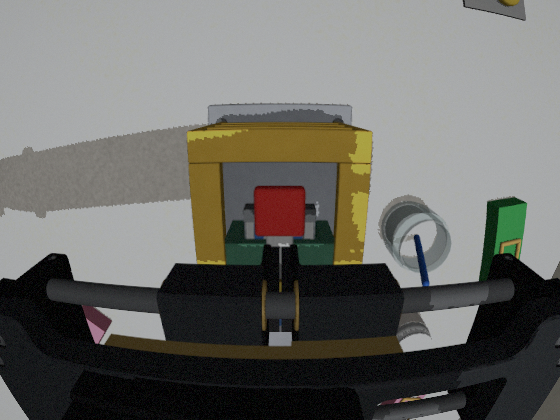

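View pics/s4.png

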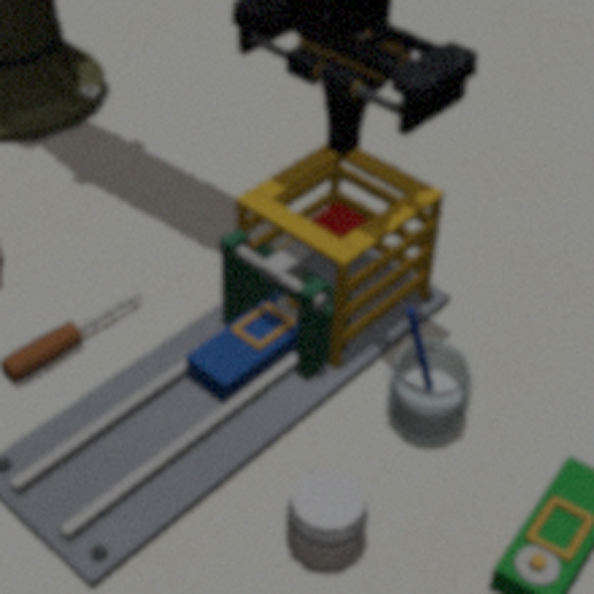

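The wrist view shows the red pad (280,211) centred laterally under the fingers inside the yellow window (opening cols 222–337). I'll check the fore-aft offset with the wrist depth.

Run:
```python
from h import *
p,d=optics.read_camera("wrist");i=optics.camera_info("wrist");f=210/np.tan(np.radians(i["fovy"]/2))
v,c=np.mgrid[:420,:560];a=c-i["cx"];b=v-i["cy"];r=np.hypot(a,b)+1e-9;th=r/f
X=np.dstack([np.tan(th)*a/r*d,np.tan(th)*b/r*d,d,np.ones_like(d)])@np.array(i["tool_from_camera"]).T
h=cv2.cvtColor(p,cv2.COLOR_RGB2HSV).astype(int)
red=((h[...,0]<8)|(h[...,0]>172))&(h[...,1]>150)&(d>0);yel=(h[...,0]>20)&(h[...,0]<34)&(h[...,1]>150)&(d>0)
P=X[red][:,:3]*1e3;P=P[abs(P[:,2]-76)<12];print("pad tool mm",np.percentile(P,[1,50,99],axis=0).round(1))
Q=X[yel][:,:3]*1e3;Q=Q[abs(Q[:,2]-49)<6];print("frame top",np.percentile(Q,[0.5,99.5],axis=0).round(1));
K=Q[abs(Q[:,0]-25)<8];print("inner y edges",K[K[:,1]<0][:,1].max(),K[K[:,1]>0][:,1].min())
st()
```

```text
pad tool mm [[-15.8 -18.4  77.1]
 [  4.9   0.7  78.7]
 [ 22.2  19.9  85.7]]
frame top [[-27.6 -60.2  50. ]
 [ 69.3  61.7  54.4]]
inner y edges -39.08293236598407 40.538256396817985
t 7.15 press xyz mm [131.7  -0.3 184.3] rot [-1.7998e+02  3.0000e-02  1.0353e+02] F [-0.4 -0.   0.6] w 0.0
```

```bash
python3 -m creep '[{"wx":0,"wy":0,"wz":0,"tx":2,"ty":0,"tz":15,"gripper":-1},{"wx":0,"wy":0,"wz":0,"tx":2,"ty":0,"tz":30,"gripper":-1},{"wx":0,"wy":0,"wz":0,"tx":2,"ty":0,"tz":45,"gripper":-1},{"wx":0,"wy":0,"wz":0,"tx":2,"ty":0,"tz":58,"gripper":-1},{"wx":0,"wy":0,"wz":0,"tx":2,"ty":0,"tz":66,"gripper":-1}]' >/dev/null
python3 -c "
from h import *
st()"
python3 -m creep '[{"wx":0,"wy":0,"wz":0,"tx":0,"ty":0,"tz":6,"gripper":-1},{"wx":0,"wy":0,"wz":0,"tx":0,"ty":0,"tz":12,"gripper":-1},{"wx":0,"wy":0,"wz":0,"tx":-1,"ty":0,"tz":18,"gripper":-1},{"wx":0,"wy":0,"wz":0,"tx":-1,"ty":0,"tz":24,"gripper":-1},{"wx":0,"wy":0,"wz":0,"tx":-2,"ty":0,"tz":30,"gripper":-1}]' >/dev/null
python3 -c "
from h import *
st()"
```

```text
t 7.57 press xyz mm [134.3   0.6 116.8] rot [-179.88   -0.    103.56] F [-0.7  0.  -0.5] w 0.001
t 7.98 press xyz mm [134.6  -0.4  89.1] rot [ 1.7999e+02 -2.0000e-02  1.0372e+02] F [-4.6  1.2  7. ] w 0.001
```

```bash
python3 -m creep '[{"wx":0,"wy":0,"wz":0,"tx":0,"ty":0,"tz":3,"gripper":-1},{"wx":0,"wy":0,"wz":0,"tx":0,"ty":0,"tz":5,"gripper":-1},{"wx":0,"wy":0,"wz":0,"tx":0,"ty":0,"tz":7,"gripper":-1}]' >/dev/null
python3 -c "
from h import *
st()"
python3 -m creep '[{"wx":0,"wy":0,"wz":0,"tx":0,"ty":0,"tz":1,"gripper":-1},{"wx":0,"wy":0,"wz":0,"tx":0,"ty":0,"tz":2,"gripper":-1},{"wx":0,"wy":0,"wz":0,"tx":0,"ty":0,"tz":2,"gripper":-1}]' >/dev/null
python3 -c "
from h import *
st()"
```

```text
t 8.23 press xyz mm [134.   -0.6  84.3] rot [-1.7998e+02  9.0000e-02  1.0370e+02] F [-12.7  -1.5  32.1] w 0.001
t 8.48 press xyz mm [134.   -0.6  84.3] rot [-1.7998e+02  1.6000e-01  1.0370e+02] F [-13.2  -2.3  32.8] w -0.0
```

The lever is on its end stop (33 N, z stuck at 84 mm). I'll hold for about 1.2 s, then come up.

```bash
R='x'; python3 -m creep '[{"wx":0,"wy":0,"wz":0,"tx":0,"ty":0,"tz":-1,"gripper":-1},{"wx":0,"wy":0,"wz":0,"tx":0,"ty":0,"tz":-1,"gripper":-1},{"wx":0,"wy":0,"wz":0,"tx":0,"ty":0,"tz":-1,"gripper":-1},{"wx":0,"wy":0,"wz":0,"tx":0,"ty":0,"tz":-1,"gripper":-1},{"wx":0,"wy":0,"wz":0,"tx":0,"ty":0,"tz":-1,"gripper":-1}]'
python3 -m creep '[{"wx":0,"wy":0,"wz":0,"tx":0,"ty":0,"tz":0,"gripper":-1},{"wx":0,"wy":0,"wz":0,"tx":0,"ty":0,"tz":0,"gripper":-1},{"wx":0,"wy":0,"wz":0,"tx":0,"ty":0,"tz":0,"gripper":-1},{"wx":0,"wy":0,"wz":0,"tx":0,"ty":0,"tz":0,"gripper":-1},{"wx":0,"wy":0,"wz":0,"tx":0,"ty":0,"tz":0,"gripper":-1}]'
python3 -m creep '[{"wx":0,"wy":0,"wz":0,"tx":0,"ty":0,"tz":0,"gripper":-1},{"wx":0,"wy":0,"wz":0,"tx":0,"ty":0,"tz":0,"gripper":-1},{"wx":0,"wy":0,"wz":0,"tx":0,"ty":0,"tz":0,"gripper":-1}]'
python3 -c "
from h import *
st()"
```

```text
time_s: 8.9
tool_pos: [0.5218, 0.1057, 0.0845]
tool_rot: [-180.0, 0.1, 103.7]
force: [-11.1, -1.8, 27.6]
grip_width: 0.0004
grasp_force: 13.3
time_s: 9.32
tool_pos: [0.5218, 0.1057, 0.0845]
tool_rot: [-180.0, 0.1, 103.7]
force: [-12.4, -2.3, 27.5]
grip_width: 0.0005
grasp_force: 13.3
time_s: 9.57
tool_pos: [0.5218, 0.1057, 0.0845]
tool_rot: [-180.0, 0.1, 103.7]
force: [-11.7, -2.3, 27.7]
grip_width: 0.0004
grasp_force: 13.3
t 9.57 press xyz mm [134.   -0.6  84.5] rot [-1.800e+02  1.400e-01  1.037e+02] F [-11.7  -2.3  27.7] w 0.0
```

```bash
python3 -m creep '[{"wx":0,"wy":0,"wz":0,"tx":0,"ty":0,"tz":-8,"gripper":-1},{"wx":0,"wy":0,"wz":0,"tx":0,"ty":0,"tz":-16,"gripper":-1},{"wx":0,"wy":0,"wz":0,"tx":0,"ty":0,"tz":-26,"gripper":-1},{"wx":0,"wy":0,"wz":0,"tx":0,"ty":0,"tz":-40,"gripper":-1},{"wx":0,"wy":0,"wz":0,"tx":0,"ty":0,"tz":-60,"gripper":-1}]' >/dev/null
python3 -m creep '[{"wx":0,"wy":0,"wz":0,"tx":0,"ty":0,"tz":-25,"gripper":-1},{"wx":0,"wy":0,"wz":0,"tx":0,"ty":0,"tz":-50,"gripper":-1},{"wx":0,"wy":0,"wz":0,"tx":0,"ty":0,"tz":-70,"gripper":-1},{"wx":0,"wy":0,"wz":0,"tx":0,"ty":0,"tz":-70,"gripper":-1},{"wx":0,"wy":0,"wz":0,"tx":0,"ty":0,"tz":-70,"gripper":-1}]' >/dev/null
python3 - <<'E'
from h import *
st()
p,W=cloud("scene");cv2.imwrite("pics/s5.png",cv2.resize(p[100:320,180:400,::-1],None,fx=2.7,fy=2.7,interpolation=cv2.INTER_CUBIC))
h=cv2.cvtColor(p,cv2.COLOR_RGB2HSV).astype(int)
m=(h[...,0]>100)&(h[...,0]<130)&(h[...,1]>120)&(abs(W[...,2]-.038)<.008)&(abs(W[...,1])<.15)&(abs(W[...,0]-.56)<.06)
e=(W[m][:,:2]-ORG)*1e3;print("blue x",np.percentile(e@u,[1,99]))
p,W=cloud("top");h=cv2.cvtColor(p,cv2.COLOR_RGB2HSV).astype(int)
m=((h[...,0]<8)|(h[...,0]>172))&(h[...,1]>150)&(np.hypot(W[...,0]-.52,W[...,1]-.107)<.03);print("red z",np.nanmedian(W[m][:,2]),m.sum())
for c in("scene","top"):
  for q in("lever_pad","slide_mid"):
    print(c,q,[(np.round(r["point"],3).tolist(),round(r["confidence"],2)) for r in nets.place_of(q,c)][:3])
E
```

```text
t 10.4 press xyz mm [133.2  -1.4 211.8] rot [1.7981e+02 8.0000e-02 1.0366e+02] F [ 1.   0.4 -0.1] w 0.001
blue x [-29.71896759  74.47777131]
red z nan 0
scene lever_pad [([0.516, 0.107, 0.104], 0.88)]
scene slide_mid [([0.28, -0.199, 0.013], 0.91), ([0.81, -0.202, 0.014], 0.77), ([0.544, 0.01, 0.025], 0.63)]
top lever_pad []
top slide_mid [([0.543, 0.007, 0.019], 0.93), ([0.833, 0.097, 0.015], 0.93), ([0.807, -0.204, 0.016], 0.83)]
  return np.nanmean(a, axis, out=out, keepdims=keepdims)
```

View pics/s5.png

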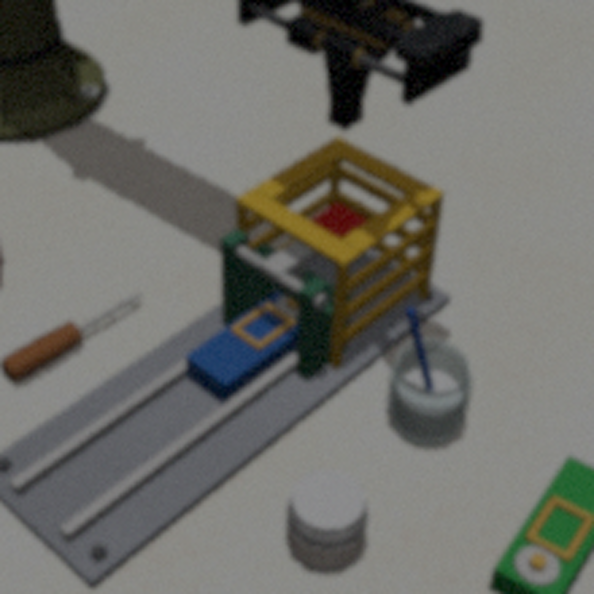

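The slide is home at -29.7 mm, the pad at (340,218) is back at rest height, and the arm is clear of everything. Handing in.

```bash
python3 -c "
from cell import env
print(env.sign_off())"
```

```text
the job is handed in; nothing more can be done
None
```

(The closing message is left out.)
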